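# Seat a label holder behind a shelf lip and hold it home

### The job

The small blue shelf needs its yellow label. Take the yellow label holder out of the wooden stand, push its steel tongue straight down behind the lip along the shelf's front edge, in the bay between the two orange blocks, until it is fully home against the spring bar, and finish while still holding it pressed home there without forcing it (it springs up again if let go). Leave the other two label holders in the stand and the things on the shelf where they are.

Things in the scene. Friction and masses are not known exactly. Their poses are not given: they have to be found in the camera images.
- label_yellow_center (a point): centre of the yellow label holder (loose, about 60 g, 70 mm tall, x through its thickness, y along its width, z up, faces alike). White frame 10 x 60 x 46 mm with yellow cards and top bar, from 11 mm below to 35 mm above this point; under it a steel tongue 5 x 56 mm, its foot 35 mm below this point. Starts upright in a slot of the stand; grip the frame across its thickness from above
- label_blue_center (a point): centre of the blue label holder, of the same shape and size as the yellow one, with blue cards and top bar; upright in another slot of the stand, to be left alone
- label_green_center (a point): centre of the green label holder, of the same shape and size as the yellow one, with green cards and top bar; upright in another slot of the stand, to be left alone
- label_yellow: the yellow label holder as a whole; its origin is the middle of the tongue's foot, axes as at its centre point
- stand: fixed wooden stand, 60 (x) x 236 (y) x 40 mm high, origin under its centre, z up. Three slots in a row along its y at -75, 0 and +75 mm, each 7 mm wide; the frames of the holders rest on its top at 40 mm, their tongues reach 24 mm down into the slots. The colours are in any order. It may stand left or right of the shelf. (Keep clear of the tall wheel rim on rollers at the far right.)
- shelf: fixed blue sheet-steel shelf, 200 mm wide (y), about 165 mm deep, 70 mm high, with a 12 mm upstand at the rear; x points to its rear, y along its front edge, z up. Its origin is on the worktop straight under the middle of the slot behind the front lip; the shelf top starts 5 mm behind that and reaches 150 mm back.
- bay_mouth (a point): middle of the mouth of the bay, 70 mm above the worktop, axes as the shelf's. The slot between lip and shelf is 9 mm wide (x); the lip's top edge flares outwards over its last 6 mm. The bay is 62 mm long (y) between two orange end blocks, whose tops are level with the mouth. The spring bar's top lies 12 mm below the mouth and can be pushed down to 20 mm below it.
- spring_bar (a joint): how far the orange spring bar at the bottom of the bay is pressed down: 0 is up, 0.008 m is fully home on its stop. It pushes back with 3 N at first and about 8 N when home. With the holder home its tongue's foot is 20 mm below the bay mouth, and its frame 4 mm above the mouth.
- bearing_center (a point): centre of a steel ball bearing, 47 mm across, 14 mm high, loose on the shelf top; to be left alone
- discs_center (a point): centre of a stack of brown sanding discs, 78 mm across, 9 mm high, loose on the shelf top; to be left alone
There are look-alikes about, which are no part of the job. Of the things shaped like the label_yellow, the yellow one is meant. There is more than one size of the stand; the one meant has the size given above.

How it is judged:
By the outcome, as a careful person would: the job done as asked, in the order asked, and still so for the second after the job is handed in, while the arm keeps its last pose, push and grip.
It also fails if it takes over 38 s, if anything falls off the work surface, if the arm or the gripper's body presses on something with over 40 N, if the wrist force passes 120 N, or if a joint passes its speed limit or range.

### The arm

A 6-joint arm with a two-finger parallel gripper is mounted at the origin on a cart in front of the work surface, level with it; the furniture and walls round the work are solid. World frame = base frame: x ahead of the robot, y to its left, z up, the work surface at z = 0. Lengths are in m, angles in rad, forces in N, time in s.
With the tool pointing down it reaches from about 0.35 to 0.725 m from the base axis. Payload 6 kg.
Tool frame: the origin (TCP) lies at the very end of the fingers, on their centre line; the grasp point (between the pads) lies 19 mm behind it; z points along the fingers, x is the direction in which the jaws open and shut, and the axes are right-handed (so a half turn about z gives the same grasp; the last joint's range is limited). The gripper opens to 85 mm and grips with 20 to 120 N. Pads are 22 mm wide; open, the fingers measure 114 mm over their backs; the gripper's body (76 mm by 85 mm) begins 54 mm behind the grasp point. The pads swing forward as they close: fully open they stand 13 mm farther back than shut.
Start: joints at [-0.968, 0.04, 0.085, 0, -1.615, -0.334], TCP at [0.159, -0.578, 0.231] pointing down, gripper open.
Joint ranges: [-2.56, 2.56], [-1.29, 2.01], [-1.08, 1.49], [-3.29, 1.98], [-2.81, -0.18], [-2.99, 2.99]. Speed limits (rad/s): [2.57, 2.57, 3.01, 3.14, 3.14, 3.14].

### API

Orientations are given as a rotation vector (axis times angle).
In Python, from station import ctrl, vision, job gives the robot as it stands. The module is installed in compiled form; this text tells all that it offers.
- The arm moves only by the tool apply_moves, never from a script. Its argument "moves" is a list of rows, each a list of 4 numbers: the shift along the tool's x, y, z in m, then the turn about the tool's z in rad. In form: [[x, y, z, turn], ...]. A call has 1 to 12 rows; each row shifts and turns the pose as measured when the row begins, along the tool's axes as they then stand; what a row does not reach is not made up. A row lasts 1/8 s, in which the tool goes at most 62.5 mm and 10.7 degrees, less where a joint would pass 70% of its speed; a pose out of reach is approached as far as the arm can. A call is refused whole if a number of a shift passes 0.0625 or a number of a turn 0.188, either way. A call with a gripper value outside its range is refused whole. "gripper" is the finger opening in m, from 0 to 0.0854, set as the call begins (left out, the last holds). The fingers move at their own pace and stop on an object; the grip force is fixed at half the most. Time passes only in rows, so rows that do not move let the fingers close. It gives the time, the measured TCP pose, the force and the opening at its end, in the units of the state.
- ctrl.sense(): the state, without advancing time (a new reading comes with each control period).
- vision.grab_frame(name): name is "side" or "top"; returns (picture, depth): 480x640x3 uint8, blue, green, red; 480x640 float32, m along the optical axis (not along the pixel's ray), 0 where there is no reading.
- vision.camera_params(name): a dict with "fx", "fy", "cx", "cy" (pixels), "R" (3x3) and "t" (3): a world point X has camera coordinates R X + t. Camera axes: x right, y down, z forward; pixel columns grow to the right and rows downward; lengths in m; the calibration is good to about 2 mm. A picture is of the moment at which its call begins. camera_params takes no time and is no camera call.
- job.close_job(): hands the job in, once; it reports no verdict.
The state is a dict: "clock": time; "joint_pos": joint angles; "joint_vel": joint speeds; "effort": joint torques, N m; "eef_pos": TCP position; "ee_rot": TCP orientation; "wrist_force": force on the tool from outside, world axes, zero at the start; "ft_torque": the same for the moment, N m; "finger_gap": finger opening in m.
Only numpy, scipy, OpenCV 4.12 (cv2) and the standard library are available. Lean on these libraries where they do the work, as an engineer would, in place of code of your own. Each camera call takes 0.05 s, during which the arm holds its last target. There are 200 camera calls.

## Working session

There is one attempt and no reset: what is moved stays moved. The work goes in short steps, Python scripts to look and compute and a tool call to move; the robot and the scene stay as the last step left them, time stands still between calls to the robot, and variables do not carry over. Pictures are saved under pics/ and viewed, about 8 in all and at most 12, crops included, and the job is handed in when it is done.

Besides the shell and the picture viewer there is one more tool, called after "Call:" in YAML: its name, and indented under it one key for each argument. apply_moves: Moves the arm, as the interface text tells. Its arguments: {"type":"object","properties":{"moves":{"type":"array"},"gripper":{"type":"number"}},"required":["moves"]}

```bash
mkdir -p pics
cat > h.py <<'E'
import numpy as np, cv2
from station import ctrl, vision, job
def cloud(name):
    im,d=vision.grab_frame(name); p=vision.camera_params(name)
    v,u=np.mgrid[0:480,0:640]
    c=np.stack([(u-p["cx"])/p["fx"]*d,(v-p["cy"])/p["fy"]*d,d],-1)
    X=(c-np.array(p["t"]).ravel())@np.array(p["R"]); X[d==0]=np.nan
    return im,d,X
E
python3 - <<'E'
from h import *
for n in("side","top"):
    im,d,X=cloud(n); cv2.imwrite(f"pics/{n}0.png",im); np.save(f"pics/{n}0.npy",X)
    p=vision.camera_params(n); print(n,p["fx"],(-np.array(p["R"]).T@np.array(p["t"]).ravel()).round(3),np.array(p["R"])[2].round(2))
s=ctrl.sense(); print(s)
E
```

```text
side 532.5737741647762 [1.165 0.264 1.202] [-0.45 -0.09 -0.89]
top 469.10781366869116 [0.411 0.134 1.282] [ 0.13 -0.01 -0.99]
{'clock': 0.1, 'joint_pos': array([-9.68263823e-01,  4.07750475e-02,  8.39402797e-02, -4.40700227e-04,
       -1.61549393e+00, -3.33700916e-01]), 'joint_vel': array([-0.00125483, -0.00048338,  0.00149092,  0.00267441,  0.00037207,
        0.00148623]), 'effort': array([-5.11675549e-03, -3.69342577e+01,  3.48284340e+01,  6.95184320e+00,
       -4.48677340e-03,  9.89633548e-06]), 'eef_pos': array([ 0.15937263, -0.57814904,  0.23037545]), 'ee_rot': array([-1.90288178e+00, -2.49807137e+00, -1.40743375e-03]), 'wrist_force': array([0.32991425, 0.22476208, 0.23932689]), 'ft_torque': array([-0.02893557,  0.00432251,  0.02776409]), 'finger_gap': 0.08564191665881528}
```

View pics/top0.png

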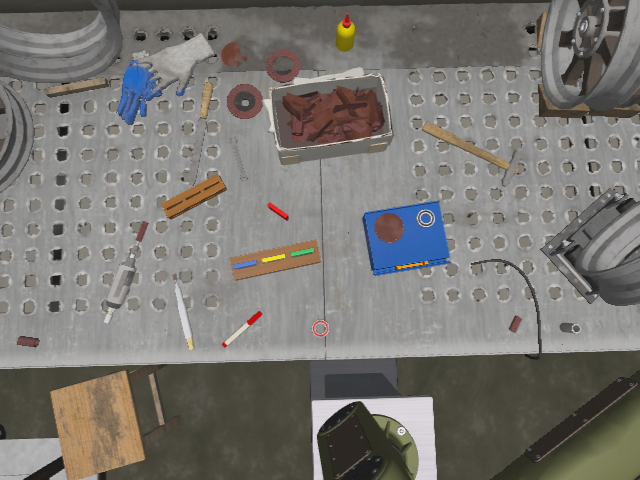

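View pics/side0.png

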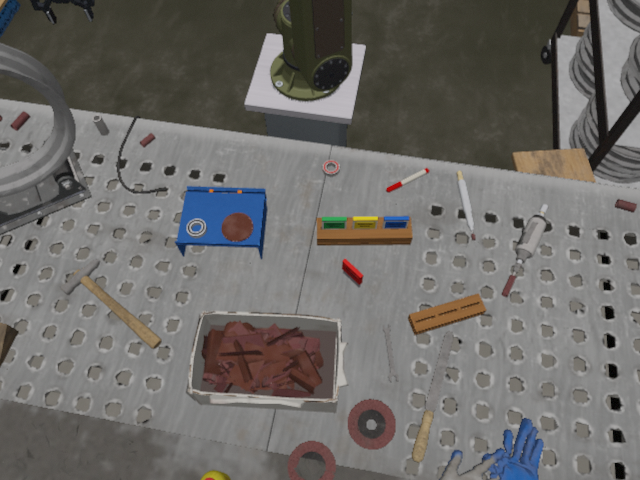

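The top view shows the stand with three holders at about (275,260): blue (244,265), yellow (273,258), green (303,252). An empty, smaller look-alike stand is at (195,196). The shelf is at (405,238), with the orange bay at (412,265). I'll measure these and enlarge them.

```bash
cat > m.py <<'E'
from h import *
def rect(P):
    (c,s,a)=cv2.minAreaRect((P[:,:2]*1000).astype(np.float32)); return np.round(c,1),np.round(s,1),round(a,2)
R={"top":dict(y=(225,235,325,285),b=(385,255,440,275),s=(355,195,455,280)),"side":dict(y=(310,205,420,250),b=(180,180,270,200),s=(170,180,270,260))}
if __name__=="__main__":
  for n in R:
    im=cv2.imread(f"pics/{n}0.png"); X=np.load(f"pics/{n}0.npy"); hsv=cv2.cvtColor(im,cv2.COLOR_BGR2HSV)
    def sel(box,lo,hi,z0,z1):
        m=cv2.inRange(hsv,lo,hi)>0; k=np.zeros_like(m); k[box[1]:box[3],box[0]:box[2]]=1
        m&=k&(X[...,2]>z0)&(X[...,2]<z1); return X[m]
    for nm,box,lo,hi,z0,z1 in [("yellow",R[n]["y"],(25,150,120),(35,255,255),.076,.1),("green",R[n]["y"],(45,100,60),(85,255,255),.076,.1),("blue",R[n]["y"],(100,100,60),(125,255,255),.076,.1),
      ("standtop",R[n]["y"],(5,60,60),(22,255,255),.034,.046),("orange",R[n]["b"],(8,150,150),(22,255,255),.04,.09),("shelf",R[n]["s"],(100,100,40),(125,255,255),.064,.076),
      ("stand2",(155,165,235,225) if n=="top" else (400,285,490,340),(5,60,60),(22,255,255),.02,.06)]:
        P=sel(box,lo,hi,z0,z1)
        if len(P)>4: print(n,nm,len(P),"z",np.percentile(P[:,2],[5,50,95]).round(4),*rect(P))
        else: print(n,nm,len(P))
  a=cv2.resize(cv2.imread("pics/top0.png")[225:290,225:325],None,fx=4,fy=4,interpolation=2); b=cv2.resize(cv2.imread("pics/top0.png")[195:285,355:460],None,fx=4,fy=4,interpolation=2)
  c=np.zeros((360,820,3),np.uint8); c[:260,:400]=a; c[:360,400:820]=b
  c2=cv2.resize(cv2.imread("pics/side0.png")[175:255,170:420],None,fx=3.2,fy=3,interpolation=2)
  cv2.imwrite("pics/c1.png",np.vstack([c[:,:800],c2]))
E
python3 m.py
```

```text
top yellow 84 z [0.0837 0.0866 0.0903] [519.8 246.1] [ 9.2 57.8] 10.2
top green 92 z [0.0836 0.0864 0.0901] [533.3 172. ] [10.7 58.5] 9.4
top blue 89 z [0.0824 0.0858 0.0909] [505.8 319.1] [ 9.9 58.3] 11.18
top standtop 1567 z [0.0361 0.0402 0.0441] [519.7 245.9] [ 60.6 235.8] 10.6
top orange 77 z [0.0548 0.0602 0.0729] [ 493.7 -111.2] [ 7.5 79.6] 8.04
top shelf 3482 z [0.0666 0.0707 0.0744] [ 563.9 -102.5] [163.5 200.5] 7.94
top stand2 1028 z [0.0237 0.0295 0.0338] [700.5 466.7] [ 46.5 174.4] 27.48
side yellow 95 z [0.0786 0.0872 0.0908] [522.4 247.3] [15.  57.9] 7.46
side green 132 z [0.0774 0.0871 0.0906] [536.4 173.9] [14.  57.9] 8.26
side blue 107 z [0.0772 0.0873 0.0914] [509.9 320.7] [13.8 57.7] 11.01
side standtop 1221 z [0.0367 0.0414 0.045 ] [522.3 248.2] [ 63.7 234.6] 10.64
side orange 14 z [0.0687 0.0715 0.0732] [ 495.2 -109.8] [ 5.9 79.9] 7.49
side shelf 3270 z [0.067  0.0711 0.0747] [ 566.2 -100.2] [168.8 201.7] 7.98
side stand2 1418 z [0.0242 0.0309 0.0349] [702.9 469.8] [ 46.9 176.2] 27.72
```

View pics/c1.png

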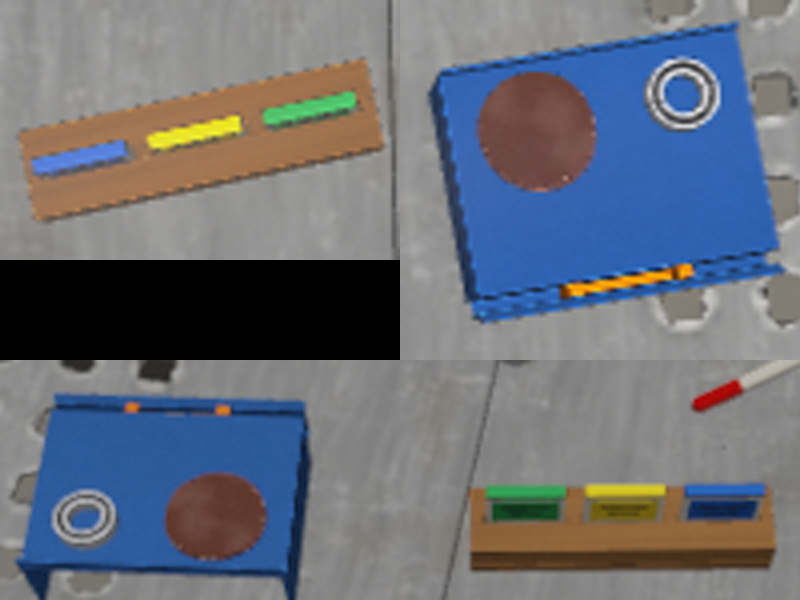

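The candidates are the stand at top (275,260), which measures 60x236 mm, and the one at (195,196), which is 46x175 mm, empty, and a look-alike. The first fits. Yellow is its middle holder at about (0.521, 0.247), top bar at z 0.086, yaw 10.6°. The bay is at about (0.494, -0.111), yaw 8°. The crop confirms both. Next I'll plan the approach.

```bash
cat > plan.py <<'E'
import sys; from h import *
from scipy.spatial.transform import Rotation as Ro
def state():
    s=ctrl.sense(); r=Ro.from_rotvec(s["ee_rot"]).as_matrix(); return s,np.array(s["eef_pos"]),np.arctan2(r[1,0],r[0,0]),r
def plan(wps,yaw,step=.055,tstep=.17):
    s,p,a,r=state(); rows=[]
    for w in wps:
        w=np.array(w); n=int(np.ceil(max(np.linalg.norm(w-p)/step,.01))); d=(w-p)/n
        rows+= [d]*n; p=w
    da=(yaw-a+np.pi)%(2*np.pi)-np.pi; m=max(1,min(len(rows),int(np.ceil(abs(da)/.1))))
    m=max(m,int(np.ceil(abs(da)/tstep)))
    out=[]
    for i in range(max(len(rows),m)):
        d=rows[i] if i<len(rows) else np.zeros(3); t=da/m if i<m else 0
        out.append([round(float(v),4) for v in (d@[np.cos(a),np.sin(a),0],d@[np.sin(a),-np.cos(a),0],-d[2],-t)]); a+=t
    print("at",np.array(s["eef_pos"]).round(4),"tilt",r[:,2].round(3),"yaw",np.degrees(state()[2]).round(2),"n",len(out),"\n",out)
if __name__=="__main__":
    plan(eval(sys.argv[1]),np.radians(float(sys.argv[2])))
E
python3 plan.py "[(.43,-.2,.22),(.521,.2465,.16)]" 190.6
```

```text
at [ 0.1594 -0.5781  0.2304] tilt [-0.001  0.002 -1.   ] yaw 105.4 n 18 
 [[0.0325, 0.0402, 0.0012, -0.0991], [0.0284, 0.0432, 0.0012, -0.0991], [0.024, 0.0458, 0.0012, -0.0991], [0.0193, 0.0479, 0.0012, -0.0991], [0.0145, 0.0496, 0.0012, -0.0991], [0.0095, 0.0508, 0.0012, -0.0991], [0.0044, 0.0515, 0.0012, -0.0991], [-0.0007, 0.0517, 0.0012, -0.0991], [-0.0058, 0.0513, 0.0012, -0.0991], [0.0105, 0.0495, 0.0067, -0.0991], [0.0055, 0.0503, 0.0067, -0.0991], [0.0005, 0.0506, 0.0067, -0.0991], [-0.0045, 0.0504, 0.0067, -0.0991], [-0.0095, 0.0497, 0.0067, -0.0991], [-0.0143, 0.0486, 0.0067, -0.0991], [-0.0191, 0.0469, 0.0067, 0.0], [-0.0191, 0.0469, 0.0067, 0.0], [-0.0191, 0.0469, 0.0067, 0.0]]
```

Call:
apply_moves:
  moves:
    - [0.0325, 0.04, 0.001, -0.1]
    - [0.028, 0.043, 0.001, -0.1]
    - [0.024, 0.046, 0.001, -0.1]
    - [0.019, 0.048, 0.001, -0.1]
    - [0.0145, 0.05, 0.001, -0.1]
    - [0.0095, 0.051, 0.001, -0.1]
    - [0.0045, 0.0515, 0.001, -0.1]
    - [-0.0005, 0.052, 0.001, -0.1]
    - [-0.006, 0.0515, 0.001, -0.1]
    - [0.0105, 0.05, 0.006, -0.1]
    - [0.0055, 0.05, 0.006, -0.1]
    - [0.0005, 0.0505, 0.006, -0.1]
  gripper: 0.05

```text
clock: 1.6
eef_pos: [0.4558, -0.0297, 0.1985]
ee_rot: [-0.108, -3.133, -0.013]
wrist_force: [0.8, -0.3, 0.8]
finger_gap: 0.0498
```

```bash
python3 plan.py "[(.521,.2465,.16)]" 190.6
```

```text
at [ 0.4558 -0.0297  0.1985] tilt [-0.006  0.008 -1.   ] yaw 176.06 n 6 
 [[-0.0077, 0.0467, 0.0064, -0.0846], [-0.0116, 0.0459, 0.0064, -0.0846], [-0.0154, 0.0447, 0.0064, -0.0846], [-0.0192, 0.0433, 0.0064, 0.0], [-0.0192, 0.0433, 0.0064, 0.0], [-0.0192, 0.0433, 0.0064, 0.0]]
```

Call:
apply_moves:
  moves:
    - [-0.008, 0.047, 0.006, -0.085]
    - [-0.0115, 0.046, 0.006, -0.085]
    - [-0.0155, 0.045, 0.006, -0.085]
    - [-0.019, 0.043, 0.006, 0]
    - [-0.019, 0.043, 0.006, 0]
    - [-0.019, 0.043, 0.006, 0]
    - [0, 0, 0, 0]
    - [0, 0, 0, 0]

```text
clock: 2.6
eef_pos: [0.5169, 0.2594, 0.1591]
ee_rot: [0.315, -3.115, -0.01]
wrist_force: [-0.6, -0.6, 0.0]
finger_gap: 0.0501
```

```bash
python3 plan.py "[(.521,.2465,.10)]" 190.6
```

```text
at [0.5169 0.2594 0.1591] tilt [-0.011  0.005 -1.   ] yaw -168.45 n 2 
 [[-0.0007, -0.0067, 0.0295, 0.0165], [-0.0008, -0.0067, 0.0295, 0.0]]
```

Call:
apply_moves:
  moves:
    - [-0.001, -0.007, 0.028, 0.0165]
    - [-0.001, -0.007, 0.028, 0]
    - [0, 0, 0, 0]

```text
clock: 2.98
eef_pos: [0.5212, 0.2438, 0.1032]
ee_rot: [0.285, -3.12, -0.012]
wrist_force: [-0.5, -0.2, -0.4]
finger_gap: 0.0497
```

```bash
python3 plan.py "[(.521,.2465,.052)]" 190.6
python3 - <<'E'
from h import *
out=[]
for n,b in(("top",(200,200,360,310)),("side",(290,150,450,260))):
    im,d,X=cloud(n); np.save(f"pics/{n}1.npy",X); cv2.imwrite(f"pics/{n}1.png",im)
    out.append(cv2.resize(im[b[1]:b[3],b[0]:b[2]],None,fx=4,fy=4,interpolation=2)[:, :640])
    out[-1]=out[-1][:440 if n=="top" else 440]
cv2.imwrite("pics/c2.png",cv2.resize(np.hstack(out),(800,275)))
E
```

```text
at [0.5212 0.2438 0.1032] tilt [-0.01   0.007 -1.   ] yaw -169.56 n 1 
 [[-0.0002, 0.0027, 0.0512, -0.0028]]
```

View pics/c2.png

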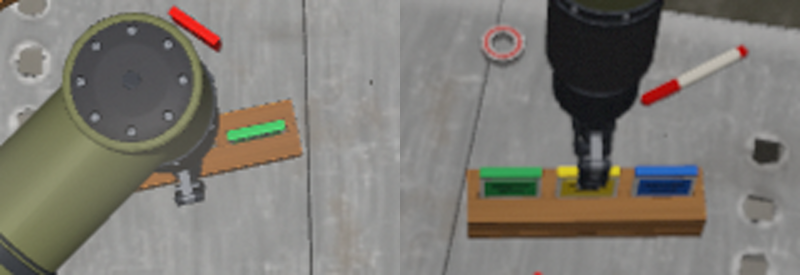

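The gripper is over the yellow holder, with its jaws across the thickness. The side crop shows the finger centred on the yellow at (590,175). Now I'll descend and close.

Call:
apply_moves:
  moves:
    - [0, 0.001, 0.026, 0]
    - [0, 0.001, 0.024, 0]
    - [0, 0, 0.001, 0]
    - [0, 0, 0, 0]

```text
clock: 3.58
eef_pos: [0.5256, 0.2496, 0.0633]
ee_rot: [-0.287, 3.122, 0.024]
wrist_force: [-0.2, 0.4, 0.1]
finger_gap: 0.0499
```

Call:
apply_moves:
  moves:
    - [0, 0, 0, 0]
    - [0, 0, 0, 0]
    - [0, 0, 0, 0]
    - [0, 0, 0, 0]
    - [0, 0, 0, 0]
  gripper: 0.0

```text
clock: 4.2
eef_pos: [0.5218, 0.2494, 0.066]
ee_rot: [0.288, -3.127, -0.024]
wrist_force: [0.4, 0.0, -1.5]
finger_gap: 0.0088
```

Gripping at z=0.066 puts the pad centre right at the top edge, which is too high. I'll reopen and go lower.

Call:
apply_moves:
  moves:
    - [0, 0, 0, 0]
    - [0, 0, 0, 0]
    - [0, 0, 0, 0]
  gripper: 0.04

```text
clock: 4.58
eef_pos: [0.5229, 0.2497, 0.0669]
ee_rot: [-0.288, 3.126, 0.025]
wrist_force: [-0.2, 0.0, 0.3]
finger_gap: 0.04
```

```bash
python3 plan.py "[(.521,.2465,.052)]" 190.6
```

```text
at [0.5229 0.2497 0.0669] tilt [ 0.     0.016 -1.   ] yaw -169.48 n 1 
 [[0.0024, -0.0028, 0.0149, -0.0014]]
```

Call:
apply_moves:
  moves:
    - [0.002, -0.0025, 0.016, 0]

```text
clock: 4.7
eef_pos: [0.5223, 0.2477, 0.0518]
ee_rot: [-0.288, 3.124, 0.028]
wrist_force: [-0.9, -0.6, -0.2]
finger_gap: 0.0399
```

```bash
python3 plan.py "[(.521,.2465,.052)]" 190.6
```

```text
at [0.5223 0.2477 0.0518] tilt [ 0.003  0.018 -1.   ] yaw -169.47 n 1 
 [[0.0015, -0.001, -0.0002, -0.0013]]
```

Call:
apply_moves:
  moves:
    - [0.001, 0, 0, 0]
    - [0, 0, 0, 0]
    - [0, 0, 0, 0]
  gripper: 0.0

```text
clock: 5.08
eef_pos: [0.5204, 0.2467, 0.0499]
ee_rot: [-0.288, 3.126, 0.025]
wrist_force: [0.7, 0.5, -0.5]
finger_gap: 0.0095
```

Run:
```python
from h import *
for i in range(4):
    s=ctrl.sense(); print(s["clock"],s["eef_pos"].round(4),s["ee_rot"].round(3),s["wrist_force"].round(1),s["ft_torque"].round(2),round(s["finger_gap"],4))
    if i<3: vision.grab_frame("top")
```

```text
5.075 [0.5204 0.2467 0.0499] [-0.288  3.126  0.025] [ 0.7  0.5 -0.5] [-0.01  0.05 -0.03] 0.0095
5.125 [0.5204 0.2467 0.0499] [-0.288  3.126  0.025] [0.2 1.1 0.1] [-0.02  0.06  0.01] 0.0091
5.175 [0.5204 0.2467 0.0499] [-0.288  3.126  0.025] [-0.6 -0.2 -0.2] [0.   0.08 0.03] 0.0092
5.225 [0.5204 0.2467 0.0499] [-0.288  3.126  0.025] [-0.5 -0.5  0.3] [0.04 0.08 0.04] 0.0093
```

Call:
apply_moves:
  moves:
    - [0, 0, -0.02, 0]
    - [0, 0, -0.035, 0]
    - [0, 0, -0.055, 0]

```text
clock: 5.6
eef_pos: [0.5184, 0.2433, 0.16]
ee_rot: [0.287, -3.123, -0.017]
wrist_force: [0.6, 0.1, -0.3]
finger_gap: 0.0095
```

```bash
python3 plan.py "[(.465,.05,.16),(.4945,-.1105,.15)]" 188
```

```text
at [0.5184 0.2433 0.16  ] tilt [-0.006  0.011 -1.   ] yaw -169.49 n 7 
 [[0.0219, -0.0451, -0.0, 0.0438], [0.02, -0.046, -0.0, 0.0], [0.02, -0.046, -0.0, 0.0], [0.02, -0.046, -0.0, 0.0], [-0.0023, -0.0543, 0.0033, 0.0], [-0.0023, -0.0543, 0.0033, 0.0], [-0.0023, -0.0543, 0.0033, 0.0]]
```

Call:
apply_moves:
  moves:
    - [0.022, -0.045, 0, 0.022]
    - [0.02, -0.046, 0, 0.022]
    - [0.02, -0.046, 0, 0]
    - [0.02, -0.046, 0, 0]
    - [-0.0025, -0.054, 0.002, 0]
    - [-0.0025, -0.054, 0.002, 0]
    - [-0.0025, -0.054, 0.002, 0]
    - [0, 0, 0, 0]

```text
clock: 6.6
eef_pos: [0.4971, -0.1191, 0.1687]
ee_rot: [-0.22, 3.117, 0.027]
wrist_force: [-0.1, 0.6, -0.7]
finger_gap: 0.0093
```

```bash
python3 plan.py "[(.4945,-.1105,.125)]" 188
python3 - <<'E'
from h import *
out=[]
for n,b in(("top",(340,190,470,300)),("side",(150,110,280,220))):
    im,d,X=cloud(n); np.save(f"pics/{n}2.npy",X); cv2.imwrite(f"pics/{n}2.png",im)
    out.append(cv2.resize(im[b[1]:b[3],b[0]:b[2]],(400,338),interpolation=2))
cv2.imwrite("pics/c3.png",np.hstack(out))
E
```

```text
at [ 0.4971 -0.1191  0.1687] tilt [ 0.016  0.018 -1.   ] yaw -171.95 n 1 
 [[0.0014, 0.0089, 0.0437, 0.0009]]
```

View pics/c3.png

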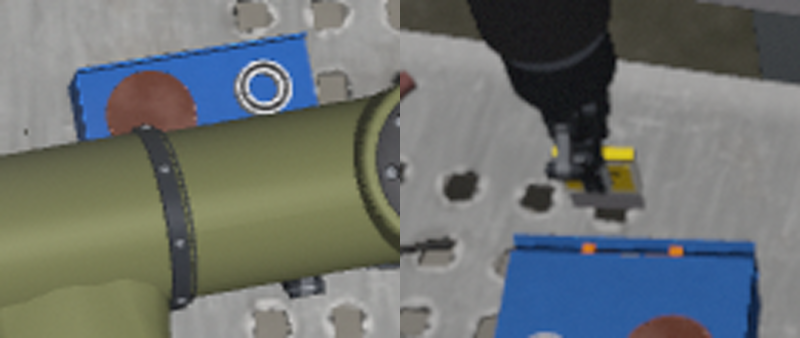

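The side crop shows the yellow holder hanging upright in the jaws above the bay. Its frame bottom is at about (605,200), and the orange blocks are at (588,248) and (676,250). The top view is blocked by the arm, so I'll compare holder and bay by ray in the side camera alone.

```bash
cat > ray.py <<'E'
from h import *
def ray(n,uv,z):
    p=vision.camera_params(n); R=np.array(p["R"]); C=-R.T@np.array(p["t"]).ravel()
    uv=np.atleast_2d(uv); d=np.c_[(uv[:,0]-p["cx"])/p["fx"],(uv[:,1]-p["cy"])/p["fy"],np.ones(len(uv))]@R
    return C+d*((z-C[2])/d[:,2])[:,None]
def proj(n,X):
    p=vision.camera_params(n); c=np.atleast_2d(X)@np.array(p["R"]).T+np.array(p["t"]).ravel()
    return c[:,:2]/c[:,2:]*[p["fx"],p["fy"]]+[p["cx"],p["cy"]]
def mask(im,lo,hi,b):
    m=cv2.inRange(cv2.cvtColor(im,cv2.COLOR_BGR2HSV),lo,hi); k=np.zeros_like(m); k[b[1]:b[3],b[0]:b[2]]=255; return m&k
def comps(m,mn=4):
    n,l,s,c=cv2.connectedComponentsWithStats(m); return [(s[i,4],s[i,:4],c[i]) for i in range(1,n) if s[i,4]>=mn]
E
python3 - <<'E'
from ray import *
for n,f,b in(("side","side0",(180,180,270,200)),("top","top0",(385,255,440,275))):
    im=cv2.imread(f"pics/{f}.png"); m=mask(im,(5,100,100),(24,255,255),b)
    for a,bb,c in comps(m,3): print(n,a,bb,c.round(1),ray(n,c,.07).round(4))
im=cv2.imread("pics/side2.png"); s=ctrl.sense(); zt=s["eef_pos"][2]+.036
m=mask(im,(22,120,100),(36,255,255),(190,140,250,190))
for a,bb,c in comps(m): print("yel",a,bb,c.round(1))
# expected holder corners in side image
e=s["eef_pos"]; a=np.radians(8.05); ax=np.array([np.cos(a),np.sin(a),0]); ay=np.array([-np.sin(a),np.cos(a),0])
for nm,dx,dz in(("topback",.005,.036),("topfront",-.005,.036),("botback",.005,-.010)):
    P=np.array([e+ax*dx+ay*y+[0,0,dz] for y in(-.03,.03)]); print(nm,proj("side",P).round(1).tolist())
o=cv2.resize(im[140:185,190:250],(800,600),interpolation=cv2.INTER_NEAREST); cv2.imwrite("pics/c4.png",o)
E
```

```text
side 7 [209 190   4   2] [210.7 190.6] [[ 0.4999 -0.1472  0.07  ]]
side 11 [237 190   5   3] [239.1 191.3] [[ 0.4895 -0.0761  0.07  ]]
top 95 [395 261  33   8] [411.7 264.8] [[ 0.4934 -0.1105  0.07  ]]
yel 43 [216 158  10   5] [220.7 159.7]
yel 45 [218 164   8   8] [221.8 167.7]
yel 5 [205 170   4   2] [206.6 170.2]
topback [[199.4, 161.1], [225.4, 161.8]]
topfront [[200.0, 157.6], [226.0, 158.3]]
botback [[203.5, 172.6], [228.7, 173.3]]
```

View pics/c4.png

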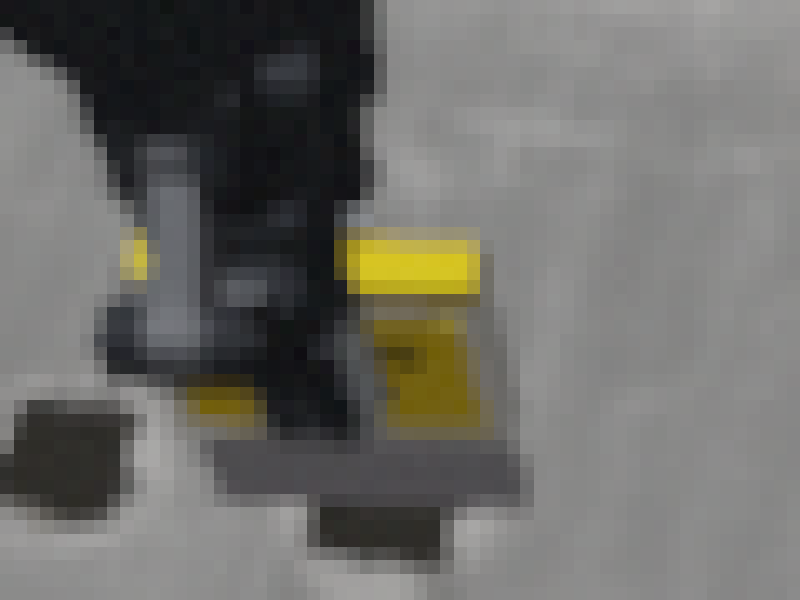

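The yellow bar runs over pixels 199–226 and was predicted at 199.4–226.0, so the holder sits centred in the grip to about 0.5 mm. The grey band below it is the tongue. The target is TCP (0.4945, -0.1103), foot at the mouth when z = 0.104, home at z = 0.084.

Call:
apply_moves:
  moves:
    - [0.001, 0.009, 0.043, 0]
    - [0, 0, 0.001, 0]

```text
clock: 6.95
eef_pos: [0.4962, -0.1049, 0.1263]
ee_rot: [-0.228, 3.113, 0.028]
wrist_force: [0.0, -0.9, 0.1]
finger_gap: 0.0088
```

```bash
python3 plan.py "[(.4945,-.1103,.112)]" 188
```

```text
at [ 0.4962 -0.1049  0.1263] tilt [ 0.019  0.02  -1.   ] yaw -171.61 n 1 
 [[0.0025, -0.0051, 0.0143, 0.0067]]
```

Call:
apply_moves:
  moves:
    - [0.0025, -0.005, 0.0145, 0.006]
    - [0.0005, -0.0005, 0, 0]

```text
clock: 7.2
eef_pos: [0.4956, -0.11, 0.1143]
ee_rot: [-0.223, 3.109, 0.027]
wrist_force: [-0.2, -0.5, -0.6]
finger_gap: 0.009
```

```bash
python3 plan.py "[(.4942,-.1103,.105)]" 188
python3 - <<'E'
from ray import *
im,d=vision.grab_frame("side"); cv2.imwrite("pics/side3.png",im)
s=ctrl.sense(); print(s["eef_pos"].round(4))
o=cv2.resize(im[155:207,185:255],(800,594),interpolation=cv2.INTER_NEAREST); cv2.imwrite("pics/c5.png",o)
E
```

```text
at [ 0.4956 -0.11    0.1143] tilt [ 0.023  0.019 -1.   ] yaw -171.81 n 1 
 [[0.0015, -0.0001, 0.0093, 0.0033]]
[ 0.4964 -0.1102  0.1158]
```

View pics/c5.png

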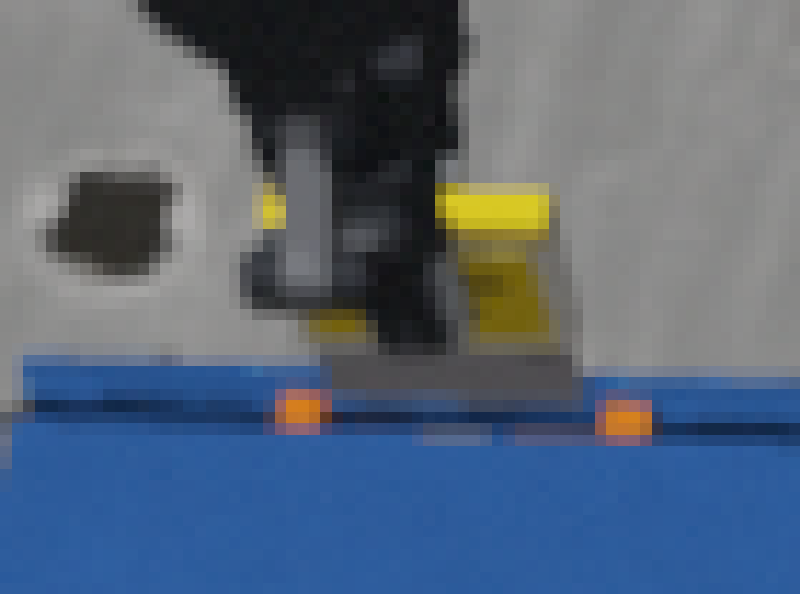

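The tongue's centre column projects to 225.7 at mouth height, against 225.6 for the mid-point of the blocks, so y is right. Its rear edge lies about 0.7 px (2 mm) too far back, which agrees with TCP x 0.4964 against the 0.494 target. I'll shift forward and lower in.

Call:
apply_moves:
  moves:
    - [0.0025, 0, 0.008, 0.003]

```text
clock: 7.38
eef_pos: [0.495, -0.1106, 0.1091]
ee_rot: [-0.218, 3.104, 0.025]
wrist_force: [-0.4, -0.9, -0.4]
finger_gap: 0.0093
```

```bash
python3 plan.py "[(.494,-.1103,.100)]" 188
```

```text
at [ 0.495  -0.1106  0.1091] tilt [ 0.028  0.018 -0.999] yaw -171.99 n 1 
 [[0.001, 0.0004, 0.0091, 0.0002]]
```

Tilt is creeping up by about 0.004 per row, because each row commits the transient. I'll back up, which reverses it, and then descend in few rows with settling between.

Call:
apply_moves:
  moves:
    - [0, 0, -0.025, 0]
    - [0, 0, -0.025, 0]
    - [0, 0, -0.025, 0]
    - [0, 0, 0, 0]

```text
clock: 7.88
eef_pos: [0.4923, -0.1123, 0.1855]
ee_rot: [-0.216, 3.105, 0.025]
wrist_force: [0.3, -0.5, -1.0]
finger_gap: 0.0094
```

```bash
cat > settle.py <<'E'
import sys; from h import *
for i in range(int(sys.argv[1])): vision.grab_frame("top")
s=ctrl.sense(); print(s["clock"],s["wrist_force"].round(1),s["ft_torque"].round(2),s["finger_gap"].round(4))
E
python3 settle.py 4; python3 plan.py "[(.494,-.1103,.115)]" 188
```

```text
at [ 0.4909 -0.112   0.1819] tilt [ 0.022  0.018 -1.   ] yaw -172.04 n 2 
 [[-0.0017, 0.0006, 0.0334, -0.0008], [-0.0017, 0.0006, 0.0334, 0.0]]Traceback (most recent call last):
  File "settle.py", line 3, in <module>
    s=ctrl.sense(); print(s["clock"],s["wrist_force"].round(1),s["ft_torque"].round(2),s["finger_gap"].round(4))
                                                                                       ^^^^^^^^^^^^^^^^^^^^^
AttributeError: 'float' object has no attribute 'round'
```

Call:
apply_moves:
  moves:
    - [-0.003, 0.001, 0.06, 0]

```text
clock: 8.2
eef_pos: [0.4976, -0.1098, 0.1253]
ee_rot: [-0.216, 3.102, 0.025]
wrist_force: [0.8, 0.2, -1.4]
finger_gap: 0.0091
```

```bash
sed -i 's/s\["finger_gap"\].round(4)/round(s["finger_gap"],4)/' settle.py; python3 settle.py 5; python3 plan.py "[(.4938,-.1103,.102)]" 188
```

```text
8.45 [ 0.7 -0.3  0.3] [-0.07 -0.02  0.04] 0.0092
at [ 0.4955 -0.11    0.1236] tilt [ 0.023  0.017 -1.   ] yaw -172.03 n 1 
 [[0.0017, -0.0001, 0.0216, -0.0005]]
```

Call:
apply_moves:
  moves:
    - [0.0025, -0.0005, 0.0165, 0]

```text
clock: 8.57
eef_pos: [0.4955, -0.1107, 0.1103]
ee_rot: [-0.217, 3.104, 0.023]
wrist_force: [0.3, -0.7, -0.9]
finger_gap: 0.0094
```

```bash
python3 settle.py 4; python3 plan.py "[(.4938,-.1103,.096)]" 188
python3 - <<'E'
from ray import *
im,d=vision.grab_frame("side"); cv2.imwrite("pics/side4.png",im)
o=cv2.resize(im[155:207,185:255],(800,594),interpolation=cv2.INTER_NEAREST); cv2.imwrite("pics/c6.png",o)
E
```

```text
8.775 [-0.3 -0.1 -0.5] [-0.03  0.08 -0.02] 0.0095
at [ 0.4935 -0.1106  0.1074] tilt [ 0.023  0.017 -1.   ] yaw -172.03 n 1 
 [[-0.0004, 0.0003, 0.0114, -0.0005]]
```

View pics/c6.png

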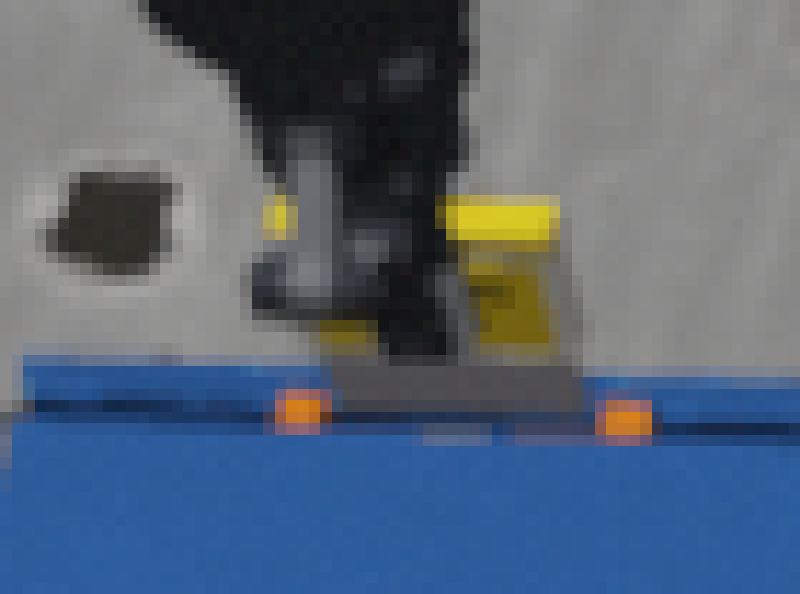

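The tongue is right over the slot. Its foot edge at about (457,412) in the crop projects to 422–425 at the mouth, against the ideal 426. Y is low by about 0.6 mm. I'll enter gently.

Call:
apply_moves:
  moves:
    - [0, 0.0005, 0.01, 0]

```text
clock: 8.95
eef_pos: [0.4946, -0.11, 0.0986]
ee_rot: [-0.217, 3.107, 0.023]
wrist_force: [0.1, -0.0, -1.0]
finger_gap: 0.0094
```

```bash
python3 settle.py 4; python3 plan.py "[(.4938,-.1103,.084)]" 188
```

```text
9.15 [-0.1  0.1 -1.1] [-0.08  0.06  0.01] 0.0092
at [ 0.4936 -0.11    0.0973] tilt [ 0.023  0.017 -1.   ] yaw -172.02 n 1 
 [[-0.0001, -0.0003, 0.0133, -0.0004]]
```

Foot is about 7 mm inside the slot with no contact force. I'll continue to the spring bar.

Call:
apply_moves:
  moves:
    - [0, 0, 0.008, 0]

```text
clock: 9.28
eef_pos: [0.4945, -0.1099, 0.09]
ee_rot: [-0.217, 3.108, 0.023]
wrist_force: [0.5, -0.0, 2.6]
finger_gap: 0.0092
```

```bash
python3 settle.py 4; python3 plan.py "[(.4938,-.1103,.084)]" 188
```

```text
9.475 [ 0.5 -0.5  2.6] [ 0.07 -0.02 -0.  ] 0.0092
at [ 0.4942 -0.1099  0.09  ] tilt [ 0.024  0.016 -1.   ] yaw -172.01 n 1 
 [[0.0005, -0.0003, 0.006, -0.0002]]
```

Call:
apply_moves:
  moves:
    - [0.0005, 0, 0.0045, 0]

```text
clock: 9.6
eef_pos: [0.4942, -0.11, 0.0863]
ee_rot: [-0.217, 3.108, 0.023]
wrist_force: [-1.2, -0.0, 4.9]
finger_gap: 0.0094
```

```bash
python3 settle.py 4; python3 plan.py "[(.4938,-.1103,.084)]" 188
```

```text
9.8 [-0.4  0.7  5. ] [ 0.25  0.17 -0.02] 0.0094
at [ 0.4942 -0.11    0.0861] tilt [ 0.025  0.016 -1.   ] yaw -172.01 n 1 
 [[0.0004, -0.0003, 0.0021, -0.0001]]
```

Call:
apply_moves:
  moves:
    - [0, 0, 0.0025, 0]

```text
clock: 9.93
eef_pos: [0.4943, -0.11, 0.0842]
ee_rot: [-0.218, 3.107, 0.022]
wrist_force: [-3.0, 1.2, 6.7]
finger_gap: 0.0092
```

```bash
python3 settle.py 4; python3 plan.py "[(.4938,-.1103,.084)]" 188
```

```text
10.125 [-2.2  1.4  6.4] [0.41 0.77 0.03] 0.009
at [ 0.4943 -0.1099  0.0842] tilt [ 0.025  0.016 -1.   ] yaw -172.0 n 1 
 [[0.0005, -0.0003, 0.0002, 0.0]]
```

Call:
apply_moves:
  moves:
    - [0, 0, 0.0015, 0]

```text
clock: 10.25
eef_pos: [0.4944, -0.11, 0.0838]
ee_rot: [-0.218, 3.107, 0.022]
wrist_force: [-4.1, 2.3, 12.0]
finger_gap: 0.0093
```

```bash
python3 settle.py 4; python3 plan.py "[(.4938,-.1103,.084)]" 188
```

```text
10.45 [-3.2  2.5  8.9] [0.68 1.27 0.05] 0.0095
at [ 0.4943 -0.11    0.0838] tilt [ 0.026  0.016 -1.   ] yaw -171.98 n 1 
 [[0.0006, -0.0002, -0.0002, 0.0003]]
```

Force is rising steeply at z=0.0838, the expected home height. There is some side load from the rear wall (Fx -3 N). I'll ease forward a bit and press slightly.

Call:
apply_moves:
  moves:
    - [0.001, -0.0005, 0.0015, 0]

```text
clock: 10.58
eef_pos: [0.4942, -0.1102, 0.0838]
ee_rot: [-0.218, 3.105, 0.023]
wrist_force: [-1.2, 5.7, 9.8]
finger_gap: 0.0095
```

```bash
python3 settle.py 4; python3 plan.py "[(.4938,-.1103,.084)]" 188
```

```text
10.775 [-1.6  4.   9.9] [1.4  0.73 0.12] 0.0091
at [ 0.4942 -0.1101  0.0838] tilt [ 0.028  0.017 -0.999] yaw -171.96 n 1 
 [[0.0004, -0.0001, -0.0002, 0.0007]]
```

Call:
apply_moves:
  moves:
    - [0.0015, 0.0008, 0.0005, 0]

```text
clock: 10.9
eef_pos: [0.4938, -0.1098, 0.0848]
ee_rot: [-0.219, 3.101, 0.021]
wrist_force: [3.0, -2.9, 6.2]
finger_gap: 0.0095
```

```bash
python3 settle.py 4; python3 plan.py "[(.4938,-.1103,.084)]" 188
python3 - <<'E'
from ray import *
im,d=vision.grab_frame("side"); cv2.imwrite("pics/side5.png",im)
o=cv2.resize(im[155:207,185:255],(800,594),interpolation=cv2.INTER_NEAREST); cv2.imwrite("pics/c7.png",o)
E
```

```text
11.1 [ 2.4 -0.6  6.7] [-0.23 -0.62 -0.09] 0.0092
at [ 0.4939 -0.1098  0.0847] tilt [ 0.032  0.016 -0.999] yaw -171.95 n 1 
 [[0.0001, -0.0005, 0.0007, 0.0009]]
```

View pics/c7.png

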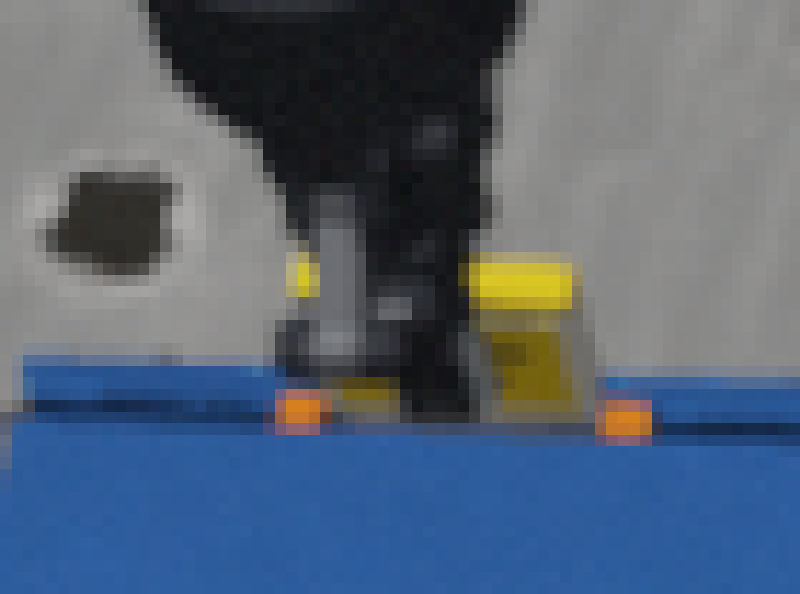

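Holder is seated between the blocks (302,410) and (627,420), with the frame bottom almost at the mouth. The arm has risen 1 mm, so I'll press again.

Call:
apply_moves:
  moves:
    - [-0.0004, 0, 0.003, 0]

```text
clock: 11.28
eef_pos: [0.4945, -0.1101, 0.0837]
ee_rot: [-0.219, 3.1, 0.019]
wrist_force: [-8.8, 4.8, 18.2]
finger_gap: 0.0094
```

```bash
python3 settle.py 6; python3 plan.py "[(.4938,-.1103,.084)]" 188
```

```text
11.575 [-5.3  1.6 14.1] [0.76 1.98 0.  ] 0.009
at [ 0.4945 -0.11    0.0838] tilt [ 0.033  0.015 -0.999] yaw -171.93 n 1 
 [[0.0007, -0.0002, -0.0002, 0.0012]]
```

There's a hard stop at z=0.0838 (14 N), which matches the predicted home height of 0.0839. I'll ease to a modest hold.

Call:
apply_moves:
  moves:
    - [0.0005, 0, 0.0018, 0]

```text
clock: 11.7
eef_pos: [0.4944, -0.11, 0.0837]
ee_rot: [-0.219, 3.099, 0.019]
wrist_force: [-3.9, 2.7, 12.1]
finger_gap: 0.0092
```

```bash
python3 settle.py 10; python3 plan.py "[(.4938,-.1103,.084)]" 188
```

```text
12.2 [-3.8  1.4 11.2] [ 1.04  1.54 -0.01] 0.0095
at [ 0.4944 -0.11    0.0838] tilt [ 0.034  0.015 -0.999] yaw -171.91 n 1 
 [[0.0006, -0.0002, -0.0002, 0.0016]]
```

Run:
```python
from h import *
a=cv2.imread("pics/side0.png"); im,_=vision.grab_frame("side")
for n,(u0,v0,u1,v1) in dict(bearing=(182,212,212,245),discs=(215,208,262,245),green=(318,214,349,232),blue=(382,214,412,232)).items():
    print(n,cv2.absdiff(a,im)[v0:v1,u0:u1].mean().round(2))
s=ctrl.sense(); print(s["clock"],s["eef_pos"].round(4),s["wrist_force"].round(1),round(s["finger_gap"],4))
job.close_job()
```

```text
bearing 3.33
discs 2.96
green 3.09
blue 3.14
12.25 [ 0.4944 -0.11    0.0837] [-4.2  3.3 11.9] 0.0095
the job is handed in; nothing more can be done
```

I took the yellow label holder out of the stand and pushed its tongue down behind the shelf lip, between the two orange blocks. I handed the job in at about 12 s of the 38 s allowed, with the arm still holding the holder pressed down.

**Home position:** The arm met a hard stop at TCP z 0.0838 m, against 0.0839 m worked out from the stand and bay sizes. I had no direct reading of the spring bar, so "fully home" rests on that match and on the force.

**Force:** The final push was steady at about 11–12 N, of which the spring gives about 8 N. It briefly reached 18 N while I tested for the stop. The gripper opening stayed at 9.5 mm.

**Other things:** In the side camera, the bearing, the discs and the green and blue holders differ from the first picture only by about 3 grey levels, similar in all four, so they look unmoved.

**What was not perfect:**
- **First grip:** it was about 14 mm too high on the frame, so I reopened and gripped again lower.
- **Tilt:** the tool's tilt crept up by about 1.8° between the final grip and the end, so the holder may lean slightly.
- **Side load:** about 4 N in x and 1–3 N in y remains on the tongue.

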